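Battery into the camera junction box, lid latched on its seal

ROBOT

A 7-joint arm with a two-finger parallel gripper is mounted at the origin on the work surface. World frame = base frame: x ahead of the robot, y to its left, z up, the work surface at z = 0. Lengths are in m, angles in rad, forces in N, time in s.
With the tool pointing down it reaches from about 0.425 to 0.95 m from the base axis. Payload 4.7 kg.
Tool frame: the origin (TCP) lies midway between the tips of the shut fingers; the grasp point (between the pads) lies 19 mm behind it (arm.hold_point_z is the distance from the TCP to the grasp point, in m); x points along the fingers, z is the direction in which the jaws open and shut, and the axes are right-handed (so a half turn about x gives the same grasp; the last joint's range is limited). The gripper opens to 87 mm and grips with 3 to 60 N. Pads are 19 mm wide; open, the fingers measure 117 mm over their backs; the gripper's body (75 mm by 190 mm) begins 51 mm behind the grasp point.
Start: joints at [-1.272, 0.469, -0.049, 1.532, 0.024, 1.141, -0.082], TCP at [0.217, 0.639, 0.223] pointing down, gripper open.
Joint ranges: [-2.59, 2.59], [-0.33, 1.99], [-1.39, 1.29], [0.1, 2.45], [-1.04, 4.18], [0.21, 1.99], [-2.66, 2.66]. Speed limits (rad/s): [2.57, 2.57, 3.14, 3.14, 3.14, 3.14, 3.14].

INTERFACE

Orientations are given as a unit quaternion [w, x, y, z].
In Python, from rig import arm gives the robot as it stands.
- The arm moves only by the shell command python3 -m inch 'ROWS' [FORCE]. ROWS is text: rows parted by semicolons, each of 7 numbers parted by spaces: the turn, a rotation vector about the tool's x, y, z in rad, then the shift along the tool's x, y, z in m, then the opening in per cent of the stroke, from 0 (shut) to 100 (fully open). A call has 1 to 5 rows; each row is the pose to reach, as a shift and turn from the pose commanded when the call began, along the tool's axes at that moment; what a row does not reach only later rows make up. A row lasts 1/10 s, in which the tool goes at most 50 mm and 8.59 degrees, less where a joint would pass 70% of its speed; a pose out of reach is approached as far as the arm can. A call with a gripper value outside its range is refused whole. The fingers move at their own pace and stop on an object; FORCE is the grip in N (left out, the last holds). Time passes only in rows, so rows that repeat a pose let the fingers close. It gives the time, the measured TCP pose, the force and the opening at its end, in the units of the state.
- arm.get_obs(): the state, without advancing time (a new reading comes with each control period).
- arm.grab_frame(name): name is "scene" or "top"; returns the picture (384x512x3 uint8, red, green, blue); there is no depth.
- arm.camera_model(name): a dict with "vertical_fov" (degrees; the focal length in pixels is half the picture's height over the tangent of half this angle, whatever the lens; pixels are square), "cx", "cy" (the principal point, pixels), "world_to_cam" (4x4, takes a point from world to camera coordinates). Camera axes: x right, y down, z forward; pixel columns grow to the right and rows downward; lengths in m; the calibration is good to about 2 mm. A picture is of the moment at which its call begins. camera_model takes no time and is no camera call.
- arm.hand_in(): hands the job in, once; it reports no verdict.
Trained networks look in the newest picture that a camera, given by its name, has taken for a name from the list of things; names that differ only in an ending like _2 or _b are one class to them, and where a whole thing is asked for, a point or a joint stands for the part that bears it (a point fixed in the world has none). Each returns a list of dicts, best first, with "p" (0 to 1); they miss things now and then, are a little off and sometimes report something else, mostly with a low value. They report only what shows in the picture. A call takes as long as a camera call. They do not tell look-alikes from the thing itself.
- arm.find_in(camera, query): "location" ([row, column] as shares, 0 to 1, of the picture: columns of its width, rows of its height, amid what is visible of it).
- arm.outline_of(camera, query): "region" (384x512 bool, what is visible of it) and "location" ([row, column] as shares, 0 to 1, of the picture: columns of its width, rows of its height, amid what is visible of it).
- arm.spot_point(camera, query): "location" ([row, column] as shares, 0 to 1, of the picture: columns of its width, rows of its height: a listed point, or the origin of a listed thing).
The state is a dict: "t": time; "qpos": joint angles; "joint_velocities": joint speeds; "joint_torque": joint torques, N m; "eef_pos": TCP position; "eef_rot": TCP orientation; "wrist_force": force on the tool from outside, world axes, zero at the start; "wrist_torque": the same for the moment, N m; "finger_gap": finger opening in m.
Only numpy, scipy, OpenCV 4.12 (cv2) and the standard library are available. Lean on these libraries where they do the work, as an engineer would, in place of code of your own. Each camera call takes 0.05 s, during which the arm holds its last target.

TASK

Set the grey battery pack flat in its bay in the open white junction box, then swing the lid over and press its free edge down against the rubber seal until the spring catch snaps over and holds it shut. Press by feel: enough for the catch to engage, but never force the lid (over 30 N damages it). Leave everything else on the bench where it is.

Things in the scene. Friction and masses are not known exactly. Their poses are not given: they have to be found in the camera images.
- pack: the battery pack to be fitted: loose grey plastic block, 56 mm (its x) by 90 mm (its y) by 40 mm tall, 0.2 to 0.45 kg, paper label on top; lies flat on the table. Origin: centre of its underside. Symmetric: it may go in either end first.
- housing: the junction box: white, open on top, fixed; 160 mm (its x) by 130 mm (y) outside, rim 60 mm above the table, walls 5 mm, on a 6 mm thick jig plate. Origin: centre of the box at table level. x runs along the hinge, y from the catch side to the hinge side, z up.
- bay (a point): centre of the floor of the battery bay in the middle of the box, 12 mm above the table; axes as the box. Between guide ribs 10 mm high the bay measures 64 mm (x) by 102 mm (y): the pack's 90 mm goes along y. Beside the seated pack 45 mm are free at each x side, so fingers that close along x fit in.
- hinge (a point): middle of the lid's hinge axis, on the box's +y long side, 70 mm from the bay centre and 65 mm above the table; the hinge runs along the box's x; axes as the box.
- lid_edge (a point): on the lid's outer face, middle of its free edge, 141 mm from the hinge axis; turns with the lid: z is the lid's outward normal (up when shut), y points from the free edge to the hinge. The lid is a stiff white plate 160 mm (x) by 137 mm (y), 8 mm thick, mid-plane through the hinge axis, 0.18 kg; a 30 mm wide steel tongue sticks out 10 mm beyond the free edge.
- lid (a joint): opening angle of the lid, rad: 0 level on the box, 1.57 upright, 1.75 to 2.0 at the start, leaning outwards. The stiff hinge (0.17 N m) keeps it where it is left. Let go when not latched it stays or springs back to 0.09 or more; latched it rests anywhere from 0 to 0.08, depending on the catch's height. More than 30 N of push on the lid damages it.
- seal_top (a point): top of the thick soft black rubber seal, middle of the catch side, 76 mm above the table; it stands 16 mm proud of the rim there and tapers off towards the hinge. The closing lid meets it at about 0.11 rad; from there it pushes back about 0.9 N per mm.
- catch_post (a point): foot (table level) of the spring catch's steel post outside the box's -y wall: 44 (x) x 22 (y) mm, up to 97 mm high; a sprung sloping bolt points to the box. The tongue meets it at 0.10 to 0.16 rad, pushes it aside and snaps under it once 6 to 21 N press on the lid 20 mm in from its free edge. Catch height varies +-5 mm from box to box and is not measured; 1.6 mm below the snap is a solid sill.
- dome_camera: bystander, leave where it is: loose dome camera, white disc base 104 mm across with a black dome, 63 mm tall. Origin: centre of its underside.
- carton: bystander, leave where it is: loose closed cardboard carton 130 x 100 x 75 mm. Origin: centre of its underside.
- screwdriver: bystander, leave where it is: loose screwdriver 190 mm long, lying flat. Origin: centre of its underside (middle of its length).
- tape_roll: bystander, leave where it is: loose black ring-shaped roll of tape, 96 mm across, 24 mm tall. Origin: centre of its underside.
- mug: bystander, leave where it is: loose mug, 80 mm across, 95 mm tall. Origin: centre of its underside.
- adapter: bystander, leave where it is: loose small black mains adapter 45 x 70 x 28 mm (smaller and flatter than the battery pack). Origin: centre of its underside.
- bracket: bystander, leave where it is: loose L-shaped steel bracket, base 90 x 60 mm, 50 mm tall. Origin: centre of its underside.
Mind the look-alikes: they are no part of the job. Leave any green or red look-alike of the pack alone.

How it is judged:
On the way, in this order (a step that is already met when the one before it is completed fails the run):
1. the pack sits flat in its bay, released, with the lid still open (z of pack in the frame of bay between -0.004 and 0.004 m and horizontal distance between pack and bay below 0.009 m and angle between the y axis of pack and the y axis of bay, either way round below 0.12 rad and angle between pack's own z axis and vertical below 0.06 rad and value of joint lid above 0.8 rad and contact force between the fingers and pack below 0.1 N), for 0.2 s.
2. the lid is down and held by the catch, nothing pressing on it (value of joint lid below 0.086 rad and contact force between each of the fingers, the arm and lid below 0.1 N), for 0.3 s.
At the end, for the whole second after the job is handed in: The pack rests flat in the bay (within 9 mm of its centre, 4 mm in height, 0.12 rad in line with the box), the lid stays below 0.086 rad held by the catch alone, and nothing moves (z of pack in the frame of bay between -0.004 and 0.004 m and horizontal distance between pack and bay below 0.009 m and angle between the y axis of pack and the y axis of bay, either way round below 0.12 rad and angle between pack's own z axis and vertical below 0.06 rad and value of joint lid below 0.086 rad and velocity of joint lid between -0.05 and 0.05 rad/s and linear speed of pack below 0.02 m/s); the robot touches nothing.
It fails at once if the lid is pushed with more than 30 N (contact force between any of the fingers, the arm and lid above 30 N).
It fails at once if a bystander is moved by more than 30 mm (distance of any of dome_camera, carton, screwdriver, tape_roll, mug, adapter, bracket from where it was at the start of the episode above 0.03 m).
It also fails if it takes over 72 s, if anything falls off the work surface, if the arm or the gripper's body presses on something with over 40 N, if the wrist force passes 120 N, or if a joint passes its speed limit or range.

## Working session

There is one attempt and no reset: what is moved stays moved. The work goes in short steps, Python scripts to look and compute and a shell command to move; the robot and the scene stay as the last step left them, time stands still between calls to the robot, and variables do not carry over. Pictures are saved under pics/ and viewed, and the job is handed in when it is done.

```bash
ls; mkdir -p pics
cat > h.py <<'E'
import numpy as np, cv2
from rig import arm
from scipy.spatial.transform import Rotation as R
def snap(n,f):
    im=arm.grab_frame(n); cv2.imwrite('pics/'+f,im[:,:,::-1]); return im
def ray(n,px):
    m=arm.camera_model(n); f=192/np.tan(np.radians(m['vertical_fov'])/2)
    T=np.array(m['world_to_cam']); Rm=T[:3,:3]; c=-Rm.T@T[:3,3]
    d=Rm.T@np.array([(px[0]-m['cx'])/f,(px[1]-m['cy'])/f,1]); return c,d
def atz(n,px,z):
    c,d=ray(n,px); return c+d*(z-c[2])/d[2]
def proj(n,p):
    m=arm.camera_model(n); f=192/np.tan(np.radians(m['vertical_fov'])/2)
    T=np.array(m['world_to_cam']); q=T[:3,:3]@np.asarray(p)+T[:3,3]
    return np.array([m['cx']+f*q[0]/q[2],m['cy']+f*q[1]/q[2]])
def loc(r): return (r['location'][1]*512,r['location'][0]*384)
def rot():
    o=arm.get_obs(); q=o['eef_rot']; return R.from_quat([q[1],q[2],q[3],q[0]]).as_matrix()
E
python3 - <<'E'
from h import *
np.set_printoptions(precision=4,suppress=True)
for n in('scene','top'):
    im=snap(n,n+'0.png'); m=arm.camera_model(n); print(n,m['vertical_fov'],m['cx'],m['cy'],np.array(m['world_to_cam']).tolist())
    for q in ['pack','housing']:
        for r in arm.outline_of(n,q)[:3]: print(n,q,r['p'],loc(r),r['region'].sum())
    for q in ['bay','hinge','lid_edge','seal_top','catch_post','pack']:
        for r in arm.spot_point(n,q)[:2]: print(n,q,round(r['p'],2),loc(r))
o=arm.get_obs();print(o); print(rot())
E
```

```text
pics
scene 55.122802942071125 247.85011128965704 189.46873634521376 [[-0.551002745001829, 0.8344975056501795, -0.00314452922989922, 0.31393090996827544], [0.4801835282644975, 0.3139696718207038, -0.8190523941484196, -0.16515200448701473], [-0.6825098931033217, -0.4528100686164431, -0.5737101076115568, 1.5778180374810213], [0.0, 0.0, 0.0, 1.0]]
scene pack 0.73 (203.9808, 183.7056) 383
scene pack 0.65 (210.1248, 205.2864) 534
scene pack 0.58 (229.4784, 165.5808) 308
scene housing 0.88 (276.8896, 227.21280000000002) 3453
scene bay 0.85 (275.5072, 228.0192)
scene bay 0.23 (311.3984, 295.296)
scene hinge 0.97 (292.9152, 226.9056)
scene lid_edge 0.8 (311.6032, 191.808)
scene lid_edge 0.62 (144.5888, 198.4896)
scene seal_top 0.96 (259.584, 202.98239999999998)
scene catch_post 0.62 (244.1216, 226.4832)
scene pack 0.71 (211.712, 209.088)
scene pack 0.68 (205.4144, 183.8976)
top 43.243323150819876 258.4609249999483 181.42547845456255 [[-0.006606690393258864, -0.9996725653050182, -0.024720716383864756, 0.004151959094453071], [-0.9919193984952046, 0.009683634418023503, -0.12649954194924842, 0.55
[... 483 characters left out ...]
.28640000000001)
top pack 0.91 (336.896, 249.79199999999997)
top pack 0.91 (301.2096, 176.1024)
{'t': 0.9, 'qpos': array([-1.2719,  0.4686, -0.0486,  1.5325,  0.0241,  1.141 , -0.0823]), 'joint_velocities': array([ 0.0005,  0.0016, -0.0014,  0.002 ,  0.0007,  0.0015,  0.0015]), 'joint_torque': array([ -0.0003, -50.7837,  -0.081 , -23.646 ,  -0.0613,   0.0311,
         0.    ]), 'eef_pos': array([0.2173, 0.6391, 0.2226]), 'eef_rot': array([ 0.5749, -0.4117,  0.5749,  0.4117]), 'wrist_force': array([-0.1261, -0.6909, -0.1147]), 'wrist_torque': array([ 0.0067,  0.0116, -0.0304]), 'finger_gap': 0.08740134699692924}
[[-0.     -0.9467  0.322 ]
 [ 0.0001  0.322   0.9467]
 [-1.      0.      0.0001]]
```

Run:
```python
import cv2
a=cv2.imread('pics/top0.png'); cv2.imwrite('pics/top0c.png',cv2.resize(a[110:300,130:390],None,fx=3,fy=3,interpolation=cv2.INTER_CUBIC))
```

```text
(no output)
```

View pics/top0.png

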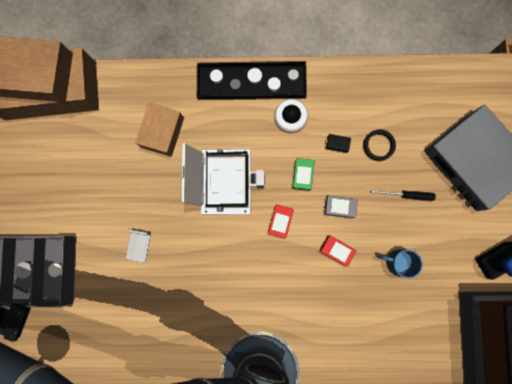

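View pics/top0c.png

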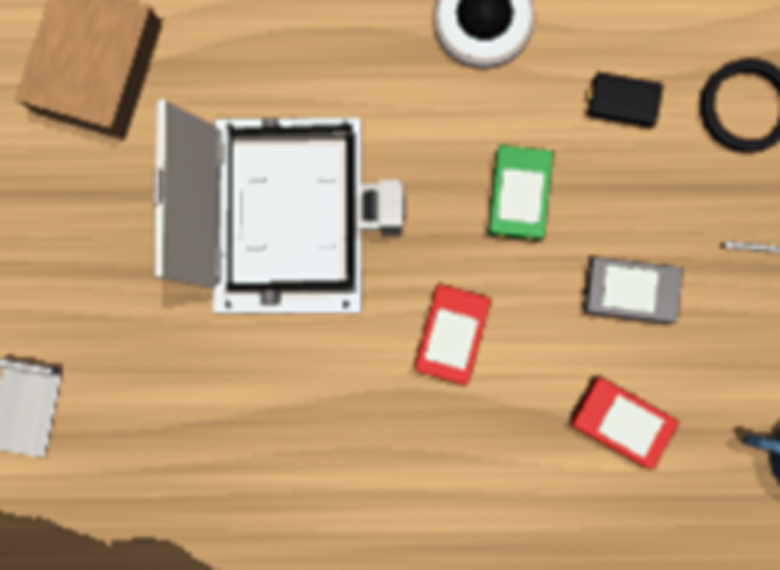

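View pics/scene0.png

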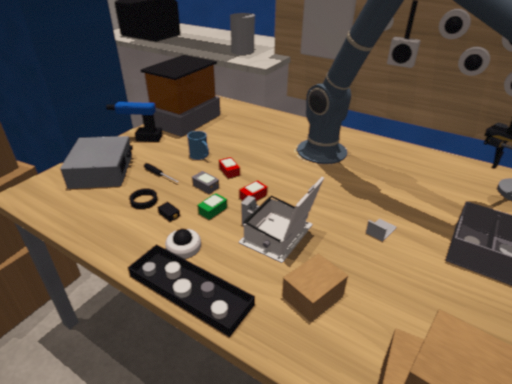

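The candidates in the top view are grey (341,206), green (303,174), red (281,221) and red (338,250). The black adapter is at (338,143). Only the grey one with the paper label fits, and the enlarged crop confirms this. The box is at (225,181), with the lid leaning left (+y) and the catch post on the right at (258,180).

Run:
```python
from h import *
np.set_printoptions(precision=4,suppress=True)
im=arm.grab_frame('top')
rs=arm.outline_of('top','pack')
for r in rs:
    if abs(loc(r)[0]-341)<6 and abs(loc(r)[1]-205)<6:
        c=cv2.findContours(r['region'].astype(np.uint8),0,1)[0]; c=max(c,key=len)[:,0,:]
        w=np.array([atz('top',p,0.04)[:2] for p in c]); 
        rc=cv2.minAreaRect((w*1000).astype(np.float32)); print('pack',rc)
r=arm.outline_of('top','housing')[0]
print(loc(r)); 
ov=im.copy(); ov[r['region']]=(255,0,255); cv2.imwrite('pics/ov.png',cv2.resize(ov[130:230,170:370],None,fx=4,fy=4,interpolation=0)[:,:,::-1])
# spot points triangulated
def tri(q):
    ps=[]
    for n in('top','scene'):
        arm.grab_frame(n); x=arm.spot_point(n,q); ps.append(ray(n,loc(x[0])))
    A=np.zeros((3,3));b=np.zeros(3)
    for c,d in ps:
        d=d/np.linalg.norm(d);P=np.eye(3)-np.outer(d,d);A+=P;b+=P@c
    X=np.linalg.solve(A,b); return X,[np.linalg.norm(np.cross(X-c,d/np.linalg.norm(d))) for c,d in ps]
for q in ['bay','hinge','lid_edge','seal_top','catch_post']: print(q,*tri(q))
```

```text
pack ((482.0560607910156, -243.41574096679688), (92.50239562988281, 57.50014114379883), 82.79828643798828)
(341.4016, 207.20639999999997)
bay [ 0.665   0.0028 -0.0116] [np.float64(0.1400412776415649), np.float64(0.14004127764156502)]
hinge [0.5634 0.1616 0.0616] [np.float64(0.0005512807881413574), np.float64(0.0005512807881412774)]
lid_edge [0.5679 0.2051 0.2016] [np.float64(0.004970889570853734), np.float64(0.004970889570853622)]
seal_top [0.5708 0.0337 0.0793] [np.float64(0.00012566156423624204), np.float64(0.00012566156423628527)]
catch_post [ 0.5695 -0.0026 -0.0105] [np.float64(0.0036478688823354064), np.float64(0.0036478688823353414)]
```

View pics/ov.png

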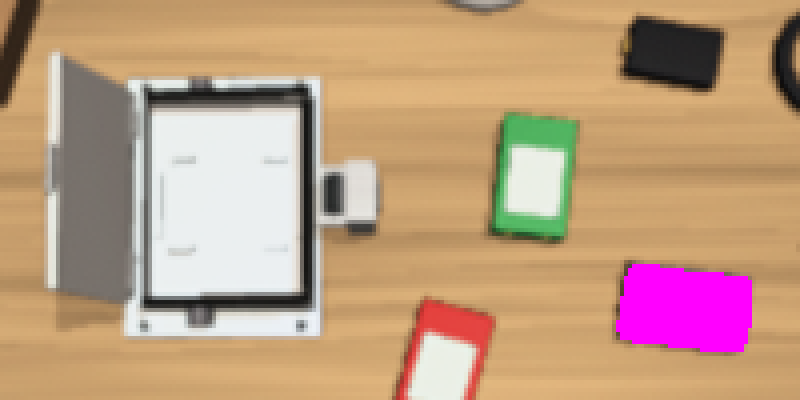

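```bash
cat > ov.py <<'E'
from h import *
import sys
def overlay(n,x,y,yaw,out,crop,s,lid=None,im=None):
    im=cv2.imread('pics/%s0.png'%n) if im is None else im
    x0,x1,y0,y1=crop
    a=cv2.resize(im[y0:y1,x0:x1],None,fx=s,fy=s,interpolation=cv2.INTER_CUBIC)
    c,sn=np.cos(yaw),np.sin(yaw)
    W=lambda p:np.array([x+c*p[0]-sn*p[1],y+sn*p[0]+c*p[1],p[2]])
    def poly(ps,col):
        q=[((proj(n,W(p))+.5-np.array([x0,y0]))*s-.5).round().astype(int) for p in ps]
        cv2.polylines(a,[np.array(q)],True,col,1)
    rect=lambda hx,hy,z,cy=0:[(-hx,cy-hy,z),(hx,cy-hy,z),(hx,cy+hy,z),(-hx,cy+hy,z)]
    poly(rect(.08,.065,.06),(0,0,255)); poly(rect(.032,.051,.022),(255,0,0)); poly([(-.08,.07,.065),(.08,.07,.065)],(0,200,0))
    if lid is not None:
        l=.137; poly([(-.08,.07+.004*0,.065),(.08,.07,.065),(.08,.07-.141*np.cos(lid),.065+.141*np.sin(lid)),(-.08,.07-.141*np.cos(lid),.065+.141*np.sin(lid))],(255,0,255))
    cv2.imwrite('pics/'+out,a)
E
python3 - <<'E'
from ov import *
for p,z in [((216,170),.02),((238.75,170),.02),((215.5,192.5),.02),((239.5,192.5),.02)]: print(atz('top',p,z))
overlay('top',.565,.093,.04,'o1.png',(160,280,130,230),6,1.85)
overlay('scene',.565,.093,.04,'o2.png',(220,340,160,270),6,1.85)
E
```

```text
[0.59783875 0.12927153 0.02      ]
[0.5971191  0.05978701 0.02      ]
[0.52885896 0.13048027 0.02      ]
[0.52818932 0.05761275 0.02      ]
```

View pics/o1.png

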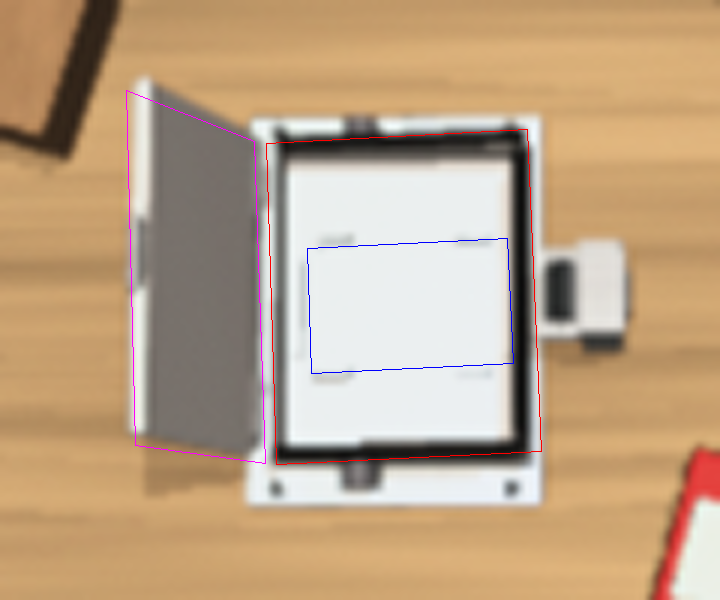

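View pics/o2.png

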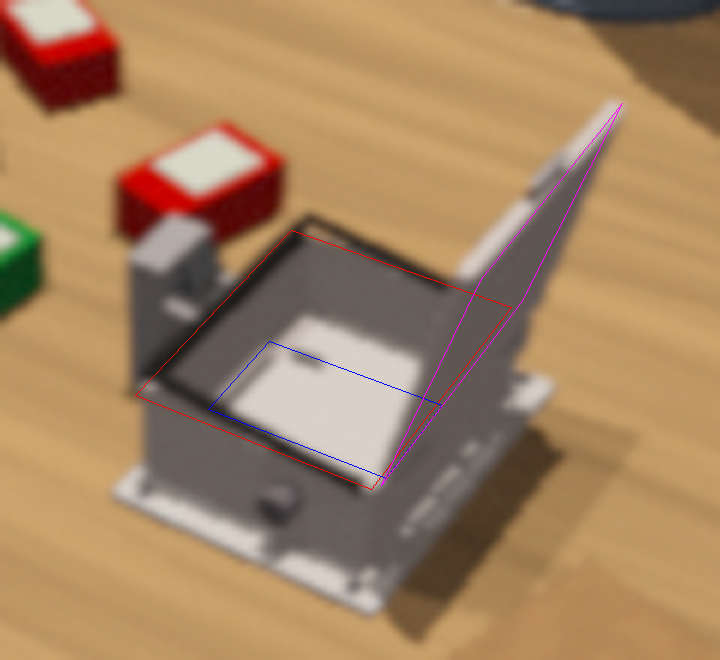

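Run:
```python
from ov import *
overlay('top',.563,.0945,.0,'o3.png',(160,280,130,230),6,1.78)
overlay('scene',.563,.0945,.0,'o4.png',(220,340,160,270),6,1.78)
```

```text
(no output)
```

View pics/o3.png

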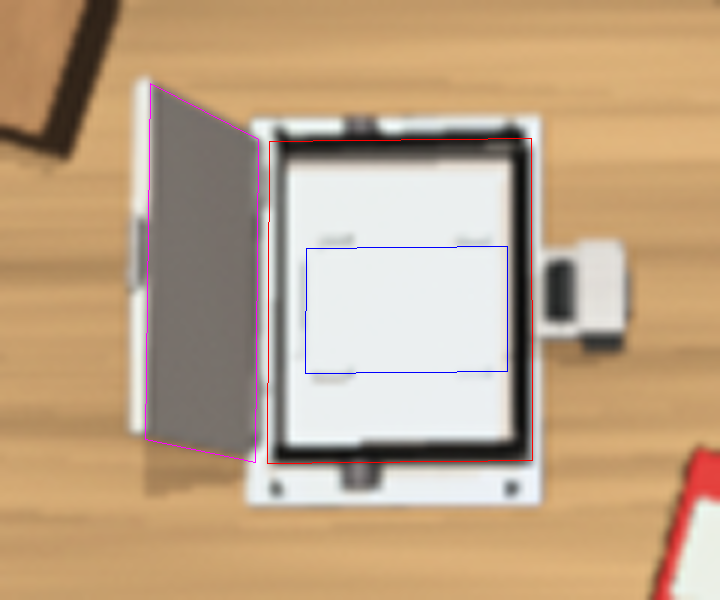

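View pics/o4.png

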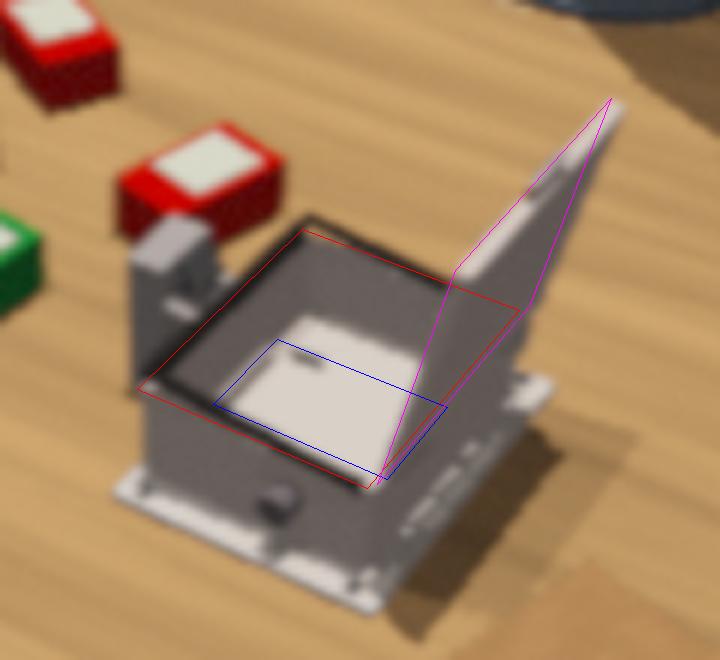

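```bash
cat >> h.py <<'E'
def to(p,zang,pitch=0):
    """tool x down, tool z at world angle zang; prints turn+shift"""
    o=arm.get_obs(); M=rot(); zz=np.array([np.cos(zang),np.sin(zang),0]); xx=np.array([0,0,-1.]); yy=np.cross(zz,xx)
    T=np.stack([xx,yy,zz],1)
    if pitch: T=T@R.from_rotvec(pitch).as_matrix()
    rv=R.from_matrix(M.T@T).as_rotvec(); s=M.T@(np.array(p)-o['eef_pos'])
    print('t',round(o['t'],2),'pos',o['eef_pos'].round(4),'F',o['wrist_force'].round(2),'gap',round(o['finger_gap'],4),'q',o['qpos'].round(2)); print('turn',rv.round(4),'shift',s.round(4))
E
python3 -c "
from h import *
print(ray('top',(0,0))[0])
to((.45,.42,.33),-.126); to((.52,0.0,.33),-.126)"
```

```text
[ 0.37520425 -0.03486729  1.4776663 ]
t 2.05 pos [0.2173 0.6391 0.2226] F [-0.51 -0.1   0.58] gap 0.0869 q [-1.27  0.47 -0.05  1.53  0.02  1.14 -0.08]
turn [ 1.369e+00  0.000e+00 -1.000e-04] shift [-0.1075 -0.2909 -0.1325]
t 2.05 pos [0.2173 0.6391 0.2226] F [-0.51 -0.1   0.58] gap 0.0869 q [-1.27  0.47 -0.05  1.53  0.02  1.14 -0.08]
turn [ 1.369e+00  0.000e+00 -1.000e-04] shift [-0.1075 -0.4924 -0.5076]
```

```bash
python3 -m inch '0.15 0 0 -0.04 -0.03 0 100; 0.3 0 0 -0.08 -0.06 -0.01 100; 0.45 0 0 -0.1 -0.1 -0.03 100; 0.6 0 0 -0.107 -0.145 -0.05 100; 0.75 0 0 -0.107 -0.19 -0.07 100'; python3 -c "
from h import *
to((.45,.42,.33),-.126); to((.54,0.1,.33),-.126)"
```

```text
t: 2.55
eef_pos: [0.3761, 0.511, 0.3318]
eef_rot: [0.687, -0.17, 0.685, 0.172]
wrist_force: [1.3, 1.2, -0.5]
finger_gap: 0.0871
t 2.55 pos [0.3761 0.511  0.3318] F [ 1.28  1.17 -0.52] gap 0.0871 q [-1.12  0.33  0.16  1.5  -0.05  1.31 -0.47]
turn [ 0.6136  0.0028 -0.0033] shift [ 0.0016 -0.1151  0.0226]
t 2.55 pos [0.3761 0.511  0.3318] F [ 1.28  1.17 -0.52] gap 0.0871 q [-1.12  0.33  0.16  1.5  -0.05  1.31 -0.47]
turn [ 0.6136  0.0028 -0.0033] shift [ 0.0007 -0.4399 -0.0478]
```

```bash
python3 -m inch '0.13 0 0 0 -0.05 0 100; 0.26 0 0 0 -0.1 0 100; 0.39 0 0 0 -0.15 0 100; 0.52 0 0 0 -0.2 -0.005 100; 0.614 0.003 -0.003 0 -0.245 -0.01 100'; python3 -c "
from h import *
to((.53,0.0,.33),-.126); to((.482,-0.2434,.33),-.126)"
```

```text
t: 3.05
eef_pos: [0.4826, 0.2884, 0.3299]
eef_rot: [0.705, 0.044, 0.706, -0.046]
wrist_force: [0.3, -0.4, -0.2]
finger_gap: 0.087
t 3.05 pos [0.4826 0.2884 0.3299] F [ 0.3  -0.41 -0.23] gap 0.087 q [-0.92  0.21  0.37  1.67 -0.08  1.28 -0.66]
turn [-0.0008 -0.0014  0.0034] shift [ 0.0007 -0.2801  0.0834]
t 3.05 pos [0.4826 0.2884 0.3299] F [ 0.3  -0.41 -0.23] gap 0.087 q [-0.92  0.21  0.37  1.67 -0.08  1.28 -0.66]
turn [-0.0008 -0.0014  0.0034] shift [ 0.0016 -0.5276  0.0666]
```

```bash
python3 -m inch '0 0 0 0 -0.05 0.01 100; 0 0 0 0 -0.1 0.02 100; 0 0 0 0 -0.15 0.03 100; 0 0 0 0 -0.2 0.04 100; 0 0 0 0 -0.25 0.05 100' && python3 -m inch '0 0 0 0.01 -0.05 0 100; 0 0 0 0.03 -0.1 0 100; 0 0 0 0.06 -0.15 0.01 100; 0 0 0 0.08 -0.2 0.01 100; 0 0 0 0.1 -0.25 0.015 100'; python3 -c "
from h import *
to((.482,-0.2434,.1),-.126); to((.482,-0.2434,.01),-.126)"
```

```text
t: 3.55
eef_pos: [0.5006, 0.0398, 0.3307]
eef_rot: [0.705, 0.042, 0.706, -0.044]
wrist_force: [1.1, -0.3, 0.8]
finger_gap: 0.0871
t: 4.05
eef_pos: [0.4856, -0.1899, 0.2387]
eef_rot: [0.705, 0.041, 0.706, -0.043]
wrist_force: [0.7, 1.0, 0.0]
finger_gap: 0.087
t 4.05 pos [ 0.4856 -0.1899  0.2387] F [0.68 1.   0.04] gap 0.087 q [-0.3   0.23  0.7   1.91 -0.16  1.07  0.35]
turn [ 0.0058 -0.0012  0.0029] shift [ 0.1389 -0.0531  0.003 ]
t 4.05 pos [ 0.4856 -0.1899  0.2387] F [0.68 1.   0.04] gap 0.087 q [-0.3   0.23  0.7   1.91 -0.16  1.07  0.35]
turn [ 0.0058 -0.0012  0.0029] shift [ 0.2289 -0.0529  0.0031]
```

```bash
python3 -m inch '0.006 0 0.003 0.04 -0.03 0.001 100; 0.006 0 0.003 0.08 -0.053 0.003 100; 0.006 0 0.003 0.12 -0.053 0.003 100; 0.006 0 0.003 0.149 -0.053 0.003 100; 0.006 0 0.003 0.149 -0.053 0.003 100'; python3 -c "
from h import *
to((.482,-0.2434,.015),-.126)
for n,c in (('top',(290,390,160,260)),('scene',(160,260,140,230))):
    im=snap(n,n+'1.png'); cv2.imwrite('pics/%s1c.png'%n,cv2.resize(im[c[2]:c[3],c[0]:c[1],::-1],None,fx=5,fy=5,interpolation=2))
"
```

```text
t: 4.55
eef_pos: [0.4796, -0.2408, 0.087]
eef_rot: [0.702, 0.046, 0.709, -0.044]
wrist_force: [-0.2, 1.0, 0.4]
finger_gap: 0.0866
t 4.55 pos [ 0.4796 -0.2408  0.087 ] F [-0.19  1.03  0.42] gap 0.0866 q [-0.09  0.47  0.62  2.01 -0.38  0.78  0.62]
turn [-0.0014 -0.01   -0.0009] shift [ 0.072  -0.0023  0.0034]
```

View pics/scene1c.png

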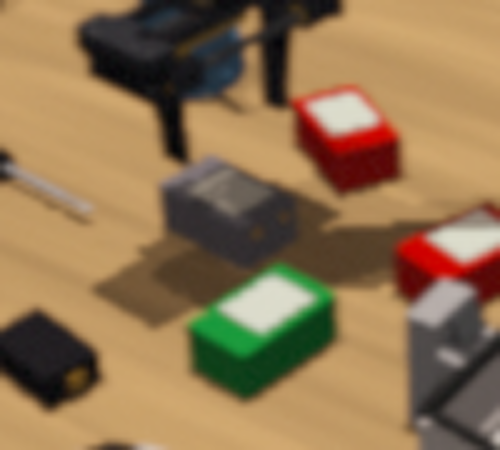

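View pics/top1c.png

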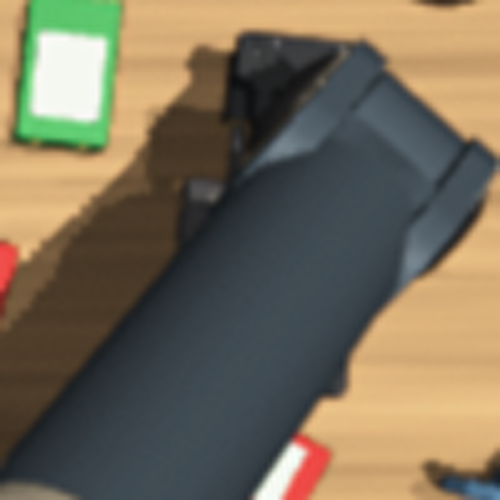

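```bash
python3 -m inch '0 -0.01 0 0.03 -0.002 0.003 100; 0 -0.01 0 0.055 -0.002 0.003 100; 0 -0.01 0 0.072 -0.002 0.003 100; 0 -0.01 0 0.072 -0.002 0.003 100'; python3 -c "
from h import *
to((.482,-0.2434,.015),-.126)"
```

```text
t: 5.05
eef_pos: [0.4854, -0.2441, 0.0188]
eef_rot: [0.709, 0.044, 0.703, -0.045]
wrist_force: [-0.5, -0.3, 1.5]
finger_gap: 0.0871
t 5.05 pos [ 0.4854 -0.2441  0.0188] F [-0.48 -0.26  1.5 ] gap 0.0871 q [-0.01  0.57  0.53  2.04 -0.48  0.64  0.71]
turn [-0.0001  0.0082  0.0002] shift [ 0.0037  0.0002 -0.0035]
```

```bash
python3 -m inch '0 0.003 0 0.001 0 -0.001 100; 0 0.003 0 0.001 0 -0.001 0; 0 0.003 0 0.001 0 -0.001 0; 0 0.003 0 0.001 0 -0.001 0; 0 0.003 0 0.001 0 -0.001 0' 25; python3 -m inch '0 0 0 0 0 0 0; 0 0 0 0 0 0 0'; python3 -c "
from h import *
to((.482,-0.2434,.015),-.126)"
```

```text
t: 5.55
eef_pos: [0.4842, -0.2443, 0.0179]
eef_rot: [0.708, 0.044, 0.704, -0.045]
wrist_force: [-0.5, 0.6, 0.3]
finger_gap: 0.063
t: 5.75
eef_pos: [0.4834, -0.2442, 0.0176]
eef_rot: [0.707, 0.045, 0.704, -0.045]
wrist_force: [-2.0, 0.4, 4.1]
finger_gap: 0.0556
t 5.75 pos [ 0.4834 -0.2442  0.0176] F [-2.04  0.43  4.09] gap 0.0556 q [-0.01  0.58  0.53  2.05 -0.48  0.64  0.72]
turn [-0.001  0.004  0.   ] shift [ 0.0026  0.0006 -0.0015]
```

```bash
python3 -m inch '0 0 0 -0.03 0 0 0; 0 0 0 -0.07 0 0 0; 0 0 0 -0.12 0 0 0; 0 0 0 -0.17 0 0 0; 0 0 0 -0.19 0 0 0'; python3 -c "
from h import *
to((.5635,0.0945,.2),0)"
```

```text
t: 6.25
eef_pos: [0.4848, -0.2455, 0.2117]
eef_rot: [0.71, 0.044, 0.701, -0.046]
wrist_force: [1.1, -0.5, -2.4]
finger_gap: 0.0557
t 6.25 pos [ 0.4848 -0.2455  0.2117] F [ 1.11 -0.51 -2.43] gap 0.0557 q [-0.19  0.3   0.72  1.9  -0.24  1.01  0.51]
turn [-0.1276  0.0121  0.0027] shift [0.0114 0.3472 0.0347]
```

```bash
python3 -m inch '-0.03 0 0 0 0.03 0 0; -0.06 0 0 0 0.07 0.01 0; -0.09 0.005 0 0 0.12 0.02 0; -0.12 0.005 0 0 0.16 0.03 0; -0.127 0.006 0 0 0.2 0.035 0';  python3 -m inch '0 0 0 0 0.04 0 0; 0 0 0 0 0.08 0 0; 0 0 0 0 0.12 0 0; 0 0 0 0 0.14 0 0; 0 0 0 0 0.145 0 0'; python3 -c "
from h import *
to((.5635,0.0945,.2),0)
snap('top','top2.png')"
```

```text
t: 6.75
eef_pos: [0.5435, -0.0478, 0.207]
eef_rot: [0.707, -0.001, 0.707, 0.0]
wrist_force: [1.6, -0.1, -2.3]
finger_gap: 0.0561
t: 7.25
eef_pos: [0.5423, 0.0986, 0.2064]
eef_rot: [0.706, -0.002, 0.708, 0.002]
wrist_force: [0.1, -0.4, -1.6]
finger_gap: 0.0558
t 7.25 pos [0.5423 0.0986 0.2064] F [ 0.11 -0.39 -1.56] gap 0.0558 q [-0.71  0.31  0.57  1.87 -0.2   1.02 -0.05]
turn [ 0.0056 -0.0024  0.0002] shift [ 0.0064 -0.0042  0.0212]
```

View pics/top2.png

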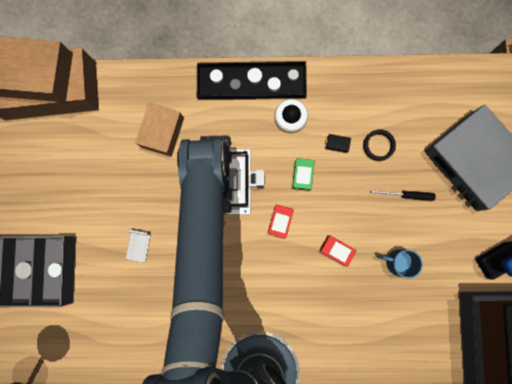

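```bash
python3 -c "
from h import *
im=snap('scene','scene2.png'); cv2.imwrite('pics/scene2c.png',cv2.resize(im[60:280,200:400,::-1],None,fx=3,fy=2.7,interpolation=2))"
```

```text
(no output)
```

View pics/scene2c.png

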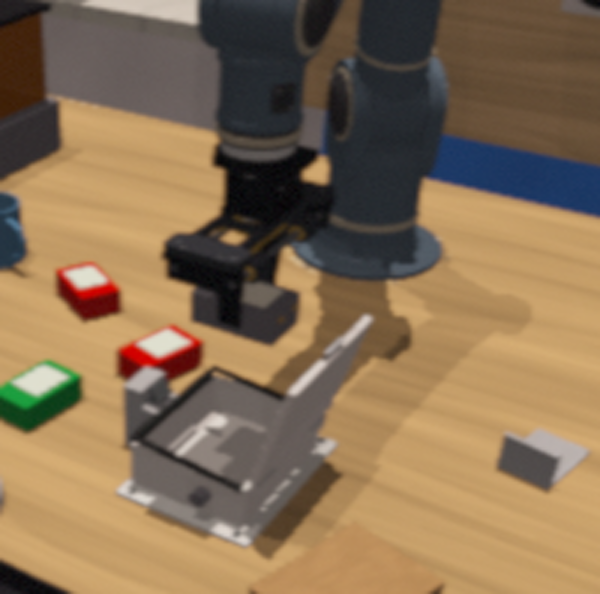

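```bash
python3 -m inch '0.005 -0.002 0 0 -0.004 0.021 0; 0.005 -0.002 0 0.02 -0.004 0.021 0; 0.005 -0.002 0 0.05 -0.004 0.021 0; 0.005 -0.002 0 0.07 -0.004 0.021 0; 0.005 -0.002 0 0.07 -0.004 0.021 0'; python3 -c "
from h import *
to((.5635,0.0945,.0305),0)
n='top';snap(n,'top3.png')
im=snap('scene','scene3.png'); cv2.imwrite('pics/scene3c.png',cv2.resize(im[130:280,210:350,::-1],None,fx=4,fy=4,interpolation=2))"
```

```text
t: 7.85
eef_pos: [0.5617, 0.088, 0.1346]
eef_rot: [0.705, 0.002, 0.709, -0.004]
wrist_force: [-0.2, 0.0, -2.2]
finger_gap: 0.0555
t 7.85 pos [0.5617 0.088  0.1346] F [-0.17  0.01 -2.23] gap 0.0555 q [-0.64  0.43  0.54  1.9  -0.28  0.89  0.02]
turn [-0.0085 -0.0051  0.0038] shift [0.1041 0.0069 0.0023]
```

View pics/scene3c.png

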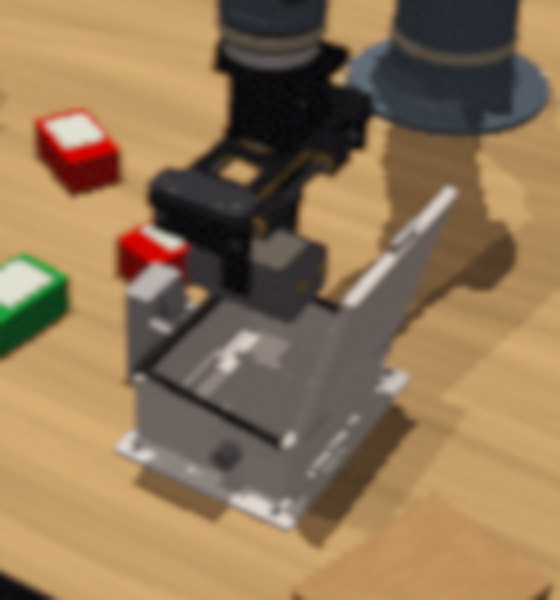

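```bash
python3 -m inch '-0.006 -0.003 0.002 0.01 0.004 0.002 0; -0.006 -0.003 0.002 0.02 0.004 0.002 0; -0.006 -0.003 0.002 0.03 0.004 0.002 0; -0.006 -0.003 0.002 0.03 0.004 0.002 0; -0.006 -0.003 0.002 0.03 0.004 0.002 0'; python3 -c "
from h import *
to((.5635,0.0945,.0305),0)"
```

```text
t: 8.45
eef_pos: [0.5659, 0.0947, 0.107]
eef_rot: [0.708, -0.0, 0.706, 0.001]
wrist_force: [-0.1, -0.1, -2.5]
finger_gap: 0.0556
t 8.45 pos [0.5659 0.0947 0.107 ] F [-0.11 -0.14 -2.54] gap 0.0556 q [-0.63  0.47  0.52  1.92 -0.31  0.83  0.05]
turn [ 0.001   0.0034 -0.0007] shift [ 0.0765 -0.0002 -0.0026]
```

```bash
python3 -m inch '0 0.002 0 0.02 0 -0.002 0; 0 0.002 0 0.04 0 -0.002 0; 0 0.002 0 0.055 0 -0.002 0; 0 0.002 0 0.06 0 -0.002 0; 0 0.002 0 0.06 0 -0.002 0'; python3 -c "
from h import *
to((.5635,0.0945,.0305),0)"
```

```text
t: 8.95
eef_pos: [0.5641, 0.0947, 0.0469]
eef_rot: [0.707, -0.0, 0.707, 0.001]
wrist_force: [0.0, -0.3, -2.1]
finger_gap: 0.0559
t 8.95 pos [0.5641 0.0947 0.0469] F [ 0.01 -0.26 -2.09] gap 0.0559 q [-0.59  0.55  0.47  1.96 -0.37  0.72  0.1 ]
turn [ 0.0009  0.0011 -0.0007] shift [ 0.0164 -0.0002 -0.0006]
```

```bash
python3 -m inch '0 0 0 0.006 0 -0.001 0; 0 0 0 0.012 0 -0.001 0; 0 0 0 0.016 0 -0.001 0; 0 0 0 0.016 0 -0.001 0; 0 0 0 0.016 0 -0.001 0'; python3 -c "
from h import *
to((.5635,0.0945,.0295),0)"
```

```text
t: 9.45
eef_pos: [0.5634, 0.0949, 0.0314]
eef_rot: [0.708, 0.0, 0.706, 0.001]
wrist_force: [-0.3, 0.0, -2.3]
finger_gap: 0.0555
t 9.45 pos [0.5634 0.0949 0.0314] F [-0.32  0.02 -2.31] gap 0.0555 q [-0.58  0.57  0.45  1.97 -0.38  0.68  0.11]
turn [ 0.001   0.0021 -0.0011] shift [ 0.0019 -0.0004  0.0001]
```

Not touching yet (weight 2.3 N is still carried). I'll go down a little more until contact.

```bash
python3 -m inch '0 0 0 0.002 0 0 0; 0 0 0 0.003 0 0 0; 0 0 0 0.003 0 0 0'; python3 -c "
from h import *
to((.5635,0.0945,.0295),0)"
```

```text
t: 9.75
eef_pos: [0.5637, 0.095, 0.0296]
eef_rot: [0.708, 0.0, 0.706, 0.001]
wrist_force: [-2.7, -0.6, 6.8]
finger_gap: 0.0556
t 9.75 pos [0.5637 0.095  0.0296] F [-2.69 -0.62  6.82] gap 0.0556 q [-0.58  0.58  0.45  1.97 -0.39  0.68  0.12]
turn [ 0.001   0.0027 -0.002 ] shift [ 0.0001 -0.0005 -0.0002]
```

```bash
python3 -m inch '0 0 0 -0.001 0 0 85; 0 0 0 -0.002 0 0 85; 0 0 0 -0.002 0 0 85; 0 0 0 -0.002 0 0 85; 0 0 0 -0.002 0 0 85'; python3 -m inch '0 0 0 -0.03 0 0 85; 0 0 0 -0.07 0 0 85; 0 0 0 -0.12 0 0 85; 0 0 0 -0.17 0 0 85; 0 0 0 -0.22 0 0 85';  python3 -c "
from h import *
to((.5635,0.0945,.0295),0)"
```

```text
t: 10.25
eef_pos: [0.5633, 0.0949, 0.0302]
eef_rot: [0.708, -0.0, 0.706, 0.001]
wrist_force: [0.1, 0.1, 0.3]
finger_gap: 0.0733
t: 10.75
eef_pos: [0.5624, 0.0944, 0.2522]
eef_rot: [0.708, 0.0, 0.707, 0.001]
wrist_force: [0.6, 0.1, -0.7]
finger_gap: 0.0737
t 10.75 pos [0.5624 0.0944 0.2522] F [ 0.57  0.09 -0.69] gap 0.0737 q [-0.71  0.3   0.6   1.78 -0.18  1.12 -0.05]
turn [ 0.0007  0.0017 -0.001 ] shift [ 2.227e-01 -1.000e-04  7.000e-04]
```

```bash
python3 -m inch '0 0 0 -0.01 0.04 0 0; 0 0 0 -0.02 0.09 0 0; 0 0 0 -0.02 0.13 0 0; 0 0 0 -0.02 0.17 0 0; 0 0 0 -0.02 0.18 0 0'; python3 -c "
from h import *
im=snap('scene','scene4.png'); cv2.imwrite('pics/scene4c.png',cv2.resize(im[130:280,210:350,::-1],None,fx=4,fy=4,interpolation=2))
im=snap('top','top4.png'); cv2.imwrite('pics/top4c.png',cv2.resize(im[120:240,140:300,::-1],None,fx=5,fy=5,interpolation=2))
to((.5635,.275,.16),0)"
```

```text
t: 11.25
eef_pos: [0.561, 0.2812, 0.2697]
eef_rot: [0.707, -0.002, 0.707, 0.004]
wrist_force: [-0.5, 0.2, 0.3]
finger_gap: 0.0417
t 11.35 pos [0.5618 0.2769 0.2697] F [ 0.41 -0.34 -0.49] gap 0.0342 q [-0.92  0.38  0.53  1.62 -0.2   1.19 -0.33]
turn [ 0.0052  0.001  -0.0005] shift [ 0.1097 -0.002   0.0016]
```

View pics/scene4c.png

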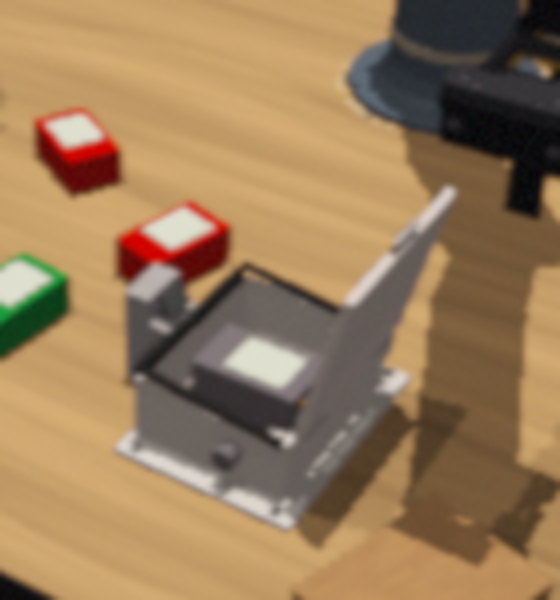

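View pics/top4c.png

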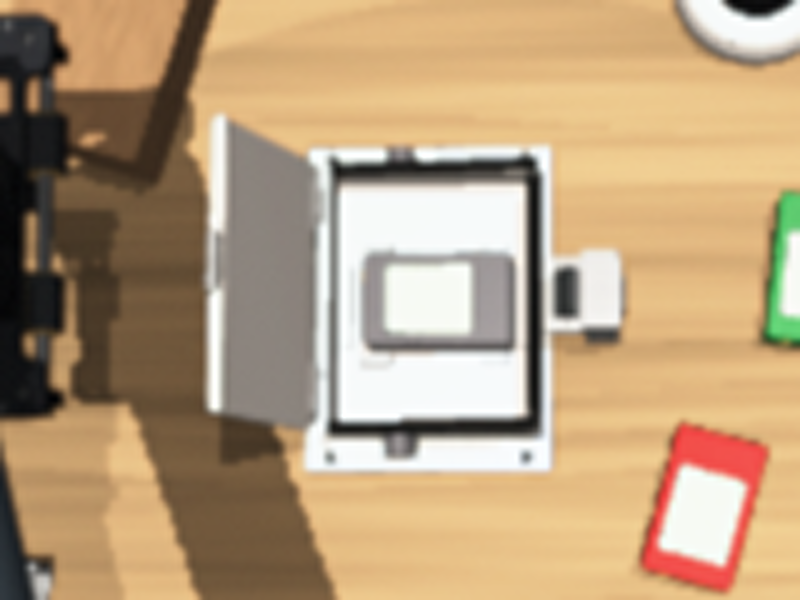

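```bash
python3 -c "
from h import *
arm.grab_frame('top')
for r in arm.outline_of('top','pack'):
    l=loc(r)
    if abs(l[0]-228)<8 and abs(l[1]-180)<8:
        c=max(cv2.findContours(r['region'].astype(np.uint8),0,1)[0],key=len)[:,0,:]
        w=np.array([atz('top',p,0.052)[:2] for p in c]); print(cv2.minAreaRect((w*1000).astype(np.float32)))
to((.5635,.245,.165),0)"
```

```text
((561.1331787109375, 92.90130615234375), (95.76666259765625, 57.008819580078125), 89.4660873413086)
t 11.45 pos [0.5629 0.2727 0.2703] F [ 0.31  0.03 -0.21] gap 0.0259 q [-0.91  0.38  0.54  1.62 -0.2   1.19 -0.33]
turn [-0.0009  0.0018  0.0004] shift [ 0.1053 -0.0277  0.0005]
```

```bash
python3 -m inch '0 0.001 0 0.04 -0.01 0 0; 0 0.001 0 0.08 -0.018 0 0; 0 0.001 0 0.1 -0.018 0 0; 0 0.001 0 0.1 -0.018 0 0'; python3 -c "
from h import *
to((.5635,.22,.17),0)
im=snap('scene','scene5.png'); cv2.imwrite('pics/scene5c.png',cv2.resize(im[110:280,210:350,::-1],None,fx=4,fy=3.5,interpolation=2))"
```

```text
t: 11.85
eef_pos: [0.5612, 0.2529, 0.1677]
eef_rot: [0.706, 0.0, 0.709, -0.002]
wrist_force: [-0.8, -0.2, -0.5]
finger_gap: 0.0012
t 11.85 pos [0.5612 0.2529 0.1677] F [-0.79 -0.17 -0.55] gap 0.0012 q [-0.86  0.46  0.51  1.76 -0.26  1.   -0.26]
turn [-0.0032 -0.0045  0.0029] shift [-0.0022 -0.0329  0.0024]
```

View pics/scene5c.png

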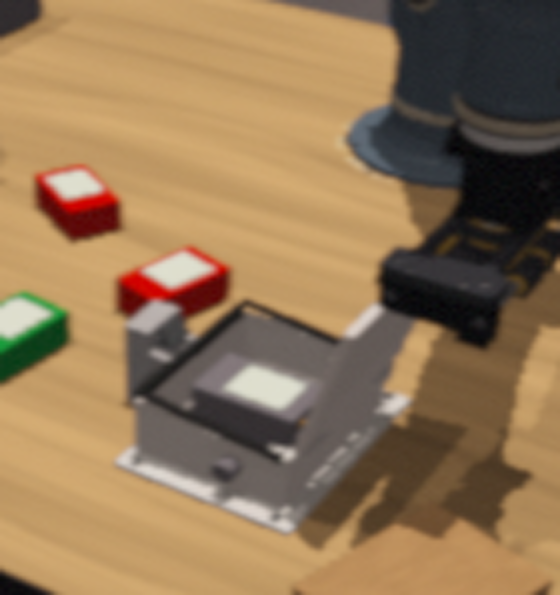

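```bash
python3 -m inch '0 -0.004 0 0 -0.015 0.002 0; 0 -0.004 0 0 -0.03 0.002 0; 0 -0.004 0 0 -0.045 0.002 0; 0 -0.004 0 0 -0.055 0.002 0; 0 -0.004 0 0 -0.065 0.002 0' 20; python3 -m inch '0 0 0 0 -0.01 0 0; 0 0 0 0 -0.02 0 0; 0 0 0 0 -0.03 0 0; 0 0 0 0 -0.04 0 0; 0 0 0 0 -0.045 0 0'; python3 -c "
from h import *
to((.5635,.15,.17),0)
im=snap('scene','scene6.png'); cv2.imwrite('pics/scene6c.png',cv2.resize(im[110:280,210:350,::-1],None,fx=4,fy=3.5,interpolation=2))"
```

```text
t: 12.4
eef_pos: [0.5654, 0.191, 0.1713]
eef_rot: [0.709, 0.001, 0.705, 0.001]
wrist_force: [0.4, 2.1, 1.3]
finger_gap: 0.0004
t: 12.9
eef_pos: [0.5645, 0.1452, 0.17]
eef_rot: [0.708, 0.0, 0.706, 0.0]
wrist_force: [-0.7, 1.1, -1.5]
finger_gap: 0.0005
t 12.9 pos [0.5645 0.1452 0.17  ] F [-0.72  1.12 -1.49] gap 0.0005 q [-0.73  0.4   0.53  1.84 -0.24  0.96 -0.09]
turn [-0.0002  0.0038 -0.0003] shift [ 0.      0.0048 -0.001 ]
```

View pics/scene6c.png

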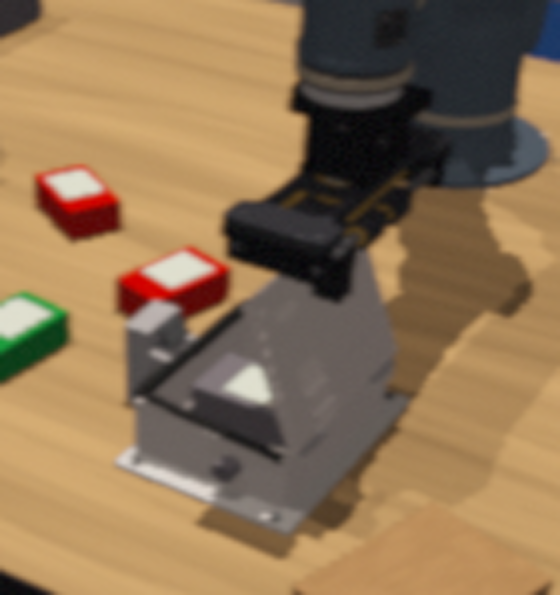

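```bash
python3 -m inch '0 0 0 0.001 -0.01 -0.001 0; 0 0 0 0.003 -0.02 -0.001 0; 0 0 0 0.006 -0.03 -0.001 0; 0 0 0 0.013 -0.04 -0.001 0; 0 0 0 0.02 -0.048 -0.001 0'; python3 -m inch '0 0 0 0.008 -0.008 0 0; 0 0 0 0.017 -0.016 0 0; 0 0 0 0.027 -0.023 0 0; 0 0 0 0.036 -0.028 0 0; 0 0 0 0.036 -0.028 0 0'; python3 -c "
from h import *
to((.5635,.064,.0975),0)
im=snap('scene','scene7.png'); cv2.imwrite('pics/scene7c.png',cv2.resize(im[110:280,210:350,::-1],None,fx=4,fy=3.5,interpolation=2))"
```

```text
t: 13.45
eef_pos: [0.5641, 0.097, 0.1499]
eef_rot: [0.709, 0.0, 0.705, 0.0]
wrist_force: [-0.2, -0.0, 1.5]
finger_gap: 0.0001
t: 13.95
eef_pos: [0.5633, 0.0695, 0.1126]
eef_rot: [0.708, -0.0, 0.706, -0.0]
wrist_force: [0.1, -0.4, 0.0]
finger_gap: 0.0005
t 13.95 pos [0.5633 0.0695 0.1126] F [ 0.11 -0.43  0.01] gap 0.0005 q [-0.59  0.45  0.52  1.93 -0.29  0.84  0.08]
turn [-0.0002  0.0022  0.0003] shift [ 0.0151 -0.0055  0.0002]
```

View pics/scene7c.png

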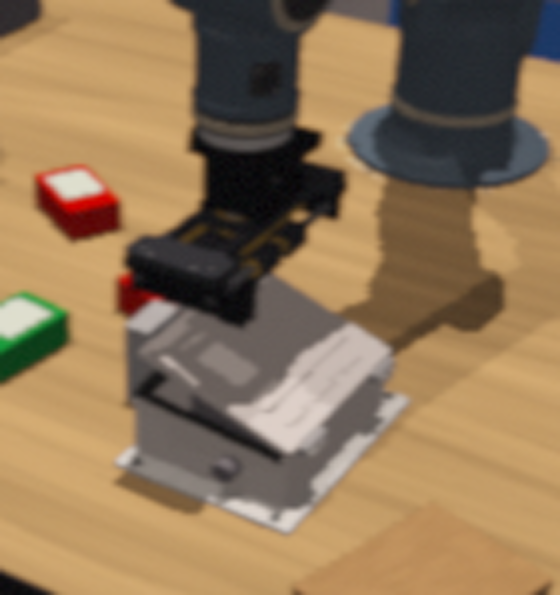

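```bash
python3 -m inch '0 0.002 0 0.006 -0.006 0 0; 0 0.002 0 0.012 -0.012 0 0; 0 0.002 0 0.017 -0.017 0 0; 0 0.002 0 0.02 -0.0185 0 0; 0 0.002 0 0.02 -0.0185 0 0'; python3 -c "
from h import *
to((.5635,.051,.088),0)"
```

```text
t: 14.5
eef_pos: [0.5641, 0.0517, 0.0938]
eef_rot: [0.708, 0.0, 0.706, 0.0]
wrist_force: [0.7, 0.0, 0.1]
finger_gap: 0.0006
t 14.5 pos [0.5641 0.0517 0.0938] F [0.68 0.01 0.1 ] gap 0.0006 q [-0.55  0.48  0.51  1.94 -0.32  0.8   0.13]
turn [ 0.0002  0.0021 -0.0006] shift [ 0.0058 -0.0007 -0.0006]
```

Now I'll press down in 1–2 mm steps and watch the force.

```bash
python3 -m inch '0 0 0 0.002 0 0 0; 0 0 0 0.003 0 0 0; 0 0 0 0.003 0 0 0'; python3 -m inch '0 0 0 0.001 0 0 0; 0 0 0 0.002 0 0 0; 0 0 0 0.002 0 0 0';python3 -m inch '0 0 0 0.001 0 0 0; 0 0 0 0.002 0 0 0; 0 0 0 0.002 0 0 0'
```

```text
t: 14.8
eef_pos: [0.5645, 0.0525, 0.0912]
eef_rot: [0.708, -0.0, 0.706, 0.001]
wrist_force: [-0.3, 0.5, -1.0]
finger_gap: 0.0006
t: 15.1
eef_pos: [0.5645, 0.0524, 0.0892]
eef_rot: [0.708, 0.0, 0.706, 0.001]
wrist_force: [0.0, 1.1, -0.3]
finger_gap: 0.0007
t: 15.4
eef_pos: [0.5644, 0.0523, 0.0871]
eef_rot: [0.708, 0.0, 0.706, 0.001]
wrist_force: [0.1, -0.8, 0.1]
finger_gap: -0.0
```

```bash
python3 -m inch '0 0 0 0.001 0 0 0; 0 0 0 0.002 0 0 0; 0 0 0 0.002 0 0 0'; python3 -m inch '0 0 0 0.001 0 0 0; 0 0 0 0.001 0 0 0';python3 -m inch '0 0 0 0.001 0 0 0; 0 0 0 0.001 0 0 0'
```

```text
t: 15.7
eef_pos: [0.5644, 0.0523, 0.0851]
eef_rot: [0.708, 0.0, 0.706, 0.001]
wrist_force: [0.2, -0.5, 0.3]
finger_gap: 0.0005
t: 15.9
eef_pos: [0.5644, 0.0523, 0.0842]
eef_rot: [0.708, 0.0, 0.706, 0.001]
wrist_force: [0.8, -0.5, 1.3]
finger_gap: 0.0005
t: 16.1
eef_pos: [0.5645, 0.0523, 0.0836]
eef_rot: [0.708, 0.0, 0.706, 0.001]
wrist_force: [-1.7, 0.1, 3.6]
finger_gap: 0.0005
```

```bash
python3 -m inch '0 0 0 0.001 0 0 0; 0 0 0 0.001 0 0 0'; python3 -m inch '0 0 0 0.001 0 0 0; 0 0 0 0.001 0 0 0'
```

```text
t: 16.3
eef_pos: [0.5645, 0.0522, 0.083]
eef_rot: [0.708, 0.0, 0.706, 0.001]
wrist_force: [-2.4, 0.2, 7.7]
finger_gap: 0.0007
t: 16.5
eef_pos: [0.5646, 0.0521, 0.0823]
eef_rot: [0.708, 0.0, 0.706, 0.001]
wrist_force: [-2.5, -0.1, 10.1]
finger_gap: 0.0004
```

```bash
python3 -m inch '0 0 0 0.001 0 0 0; 0 0 0 0.001 0 0 0'
```

```text
t: 16.7
eef_pos: [0.5646, 0.052, 0.0815]
eef_rot: [0.708, 0.0, 0.706, 0.001]
wrist_force: [-3.6, 0.3, 11.9]
finger_gap: 0.0005
```

```bash
python3 -m inch '0 0 0 0.001 0 0 0; 0 0 0 0.001 0 0 0'
```

```text
t: 16.9
eef_pos: [0.5646, 0.0519, 0.0807]
eef_rot: [0.708, 0.0, 0.706, 0.001]
wrist_force: [-3.8, -0.6, 13.2]
finger_gap: 0.0002
```

```bash
python3 -m inch '0 0 0 0.0005 0 0 0; 0 0 0 0.001 0 0 0'
```

```text
t: 17.1
eef_pos: [0.5646, 0.0519, 0.08]
eef_rot: [0.708, 0.0, 0.706, 0.001]
wrist_force: [-5.1, -0.8, 15.7]
finger_gap: 0.0004
```

```bash
python3 -m inch '0 0 0 0.0005 0 0 0; 0 0 0 0.001 0 0 0'
```

```text
t: 17.3
eef_pos: [0.5646, 0.0518, 0.0792]
eef_rot: [0.708, 0.0, 0.706, 0.001]
wrist_force: [-5.4, -0.3, 17.0]
finger_gap: 0.0009
```

```bash
python3 -m inch '0 0 0 0.0005 0 0 0; 0 0 0 0.0005 0 0 0'
```

```text
t: 17.5
eef_pos: [0.5646, 0.0517, 0.0788]
eef_rot: [0.708, 0.001, 0.706, 0.001]
wrist_force: [-5.9, -1.2, 18.0]
finger_gap: 0.0003
```

```bash
python3 -m inch '0 0 0 0.0005 0 0 0; 0 0 0 0.0005 0 0 0'
```

```text
t: 17.7
eef_pos: [0.5646, 0.0517, 0.0784]
eef_rot: [0.708, 0.001, 0.706, 0.001]
wrist_force: [-6.1, -1.6, 16.8]
finger_gap: 0.0002
```

```bash
python3 -m inch '0 0 0 0.0005 0 0 0; 0 0 0 0.0005 0 0 0'
```

```text
t: 17.9
eef_pos: [0.5646, 0.0516, 0.0779]
eef_rot: [0.708, 0.001, 0.706, 0.001]
wrist_force: [-5.9, -0.6, 18.2]
finger_gap: 0.0004
```

```bash
python3 -m inch '0 0 0 0.0005 0 0 0; 0 0 0 0.0005 0 0 0'
```

```text
t: 18.1
eef_pos: [0.5646, 0.0516, 0.0775]
eef_rot: [0.708, 0.001, 0.706, 0.001]
wrist_force: [-5.8, -1.3, 18.7]
finger_gap: 0.0005
```

```bash
python3 -m inch '0 0 0 0.0005 0 0 0; 0 0 0 0.0005 0 0 0'
```

```text
t: 18.3
eef_pos: [0.5646, 0.0515, 0.0766]
eef_rot: [0.708, 0.0, 0.706, 0.001]
wrist_force: [-5.3, -2.5, 14.7]
finger_gap: 0.0004
```

Snap signature: the force dropped from 18.7 to 14.7 N while the tip gave way 0.9 mm for a 0.5 mm step. I'll dwell, then back off gently and check.

```bash
python3 -m inch '0 0 0 0 0 0 0; 0 0 0 0 0 0 0'; for i in 1; do python3 -m inch '0 0 0 -0.002 0 0 0; 0 0 0 -0.002 0 0 0'; done;  python3 -m inch '0 0 0 -0.002 0 0 0; 0 0 0 -0.002 0 0 0';  python3 -m inch '0 0 0 -0.002 0 0 0; 0 0 0 -0.002 0 0 0'
```

```text
t: 18.5
eef_pos: [0.5646, 0.0515, 0.0763]
eef_rot: [0.708, 0.0, 0.706, 0.001]
wrist_force: [-5.0, -0.9, 13.1]
finger_gap: 0.0003
t: 18.7
eef_pos: [0.5646, 0.0517, 0.0774]
eef_rot: [0.708, 0.0, 0.706, 0.001]
wrist_force: [-2.6, -1.6, 8.0]
finger_gap: 0.0003
t: 18.9
eef_pos: [0.5647, 0.052, 0.079]
eef_rot: [0.708, -0.0, 0.706, 0.001]
wrist_force: [-0.8, -2.1, 4.9]
finger_gap: 0.0006
t: 19.1
eef_pos: [0.5644, 0.0529, 0.0806]
eef_rot: [0.708, 0.0, 0.706, 0.001]
wrist_force: [0.1, -0.3, -0.3]
finger_gap: 0.0005
```

```bash
python3 -m inch '0 0 0 -0.01 0 0 0; 0 0 0 -0.05 0 0 0; 0 0 0 -0.1 0 0 0; 0 0 0 -0.15 0 0 0; 0 0 0 -0.2 0 0 0'; python3 -c "
from h import *
from ov import overlay
im=snap('scene','scene8.png'); cv2.imwrite('pics/scene8c.png',cv2.resize(im[160:270,210:330,::-1],None,fx=6,fy=5.4,interpolation=2))
for n in ('scene','top'):
  snap(n,'x.png')
  for q in ('lid_edge','seal_top','catch_post'):
    for r in arm.spot_point(n,q)[:2]: print(n,q,round(r['p'],2),loc(r))
for th in (.03,.06,.09,.12):
  print(th,[proj('scene',(.5635+dx,.1645-.141*np.cos(th)+.004*np.sin(th),.065+.141*np.sin(th)+.004*np.cos(th))).round(1) for dx in(-.08,0,.08)])
"
```

```text
t: 19.6
eef_pos: [0.5634, 0.0522, 0.2832]
eef_rot: [0.708, 0.0, 0.706, 0.001]
wrist_force: [0.4, 0.5, -0.1]
finger_gap: 0.0003
scene lid_edge 0.73 (257.3824, 205.2096)
scene lid_edge 0.69 (197.6832, 154.9824)
scene seal_top 0.72 (258.816, 205.9008)
scene seal_top 0.39 (169.1136, 211.00799999999998)
top lid_edge 0.61 (246.3232, 176.7168)
top seal_top 0.45 (246.1184, 178.71359999999999)
top seal_top 0.38 (376.32, 146.304)
0.03 [array([268.5, 193.9]), array([255.3, 206.5]), array([240.7, 220.4])]
0.06 [array([268.6, 192.9]), array([255.4, 205.5]), array([240.8, 219.3])]
0.09 [array([268.8, 191.9]), array([255.5, 204.4]), array([240.9, 218.3])]
0.12 [array([269. , 190.9]), array([255.7, 203.4]), array([241. , 217.2])]
```

View pics/scene8c.png

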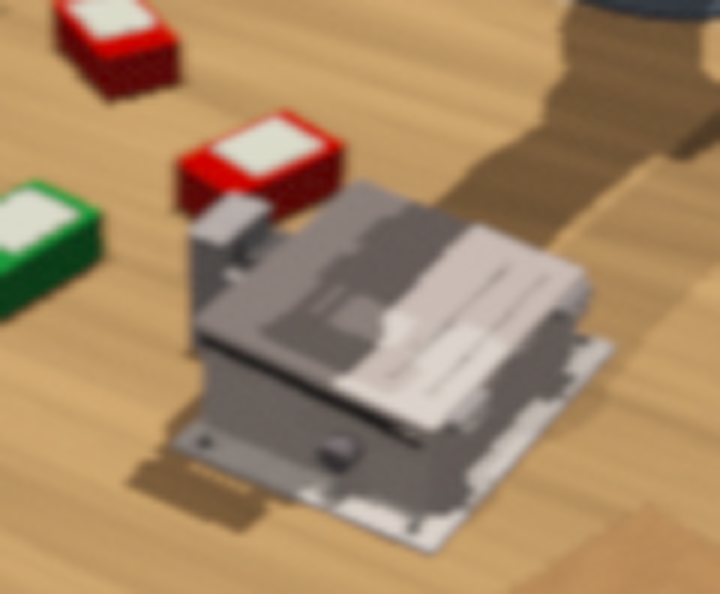

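The lid looks closed, but the picture only resolves about 0.03 rad per pixel. I'll check by feel with a light touch test: a latched lid should feel stiff and sit lower than the roughly 84 mm first contact.

```bash
python3 -m inch '0 0 0 0.04 0 0 0; 0 0 0 0.09 0 0 0; 0 0 0 0.14 0 0 0; 0 0 0 0.18 0 0 0; 0 0 0 0.194 0 0 0'; for i in 1 ; do python3 -m inch '0 0 0 0.003 0 0 0; 0 0 0 0.0035 0 0 0;0 0 0 0.0035 0 0 0'; done
```

```text
t: 20.55
eef_pos: [0.5608, 0.052, 0.082]
eef_rot: [0.705, -0.001, 0.709, -0.0]
wrist_force: [-0.9, -0.3, 0.3]
finger_gap: 0.0006
t: 20.85
eef_pos: [0.5661, 0.0524, 0.0852]
eef_rot: [0.709, 0.0, 0.705, 0.001]
wrist_force: [0.2, -1.0, 0.4]
finger_gap: 0.0003
```

```bash
python3 -m inch '0 0 0 0.001 0 0 0; 0 0 0 0.002 0 0 0;0 0 0 0.002 0 0 0'|sed -n '2p;4p'; python3 -m inch '0 0 0 0.0005 0 0 0; 0 0 0 0.001 0 0 0;0 0 0 0.001 0 0 0'|sed -n '2p;4p'; python3 -m inch '0 0 0 0.0005 0 0 0; 0 0 0 0.001 0 0 0;0 0 0 0.001 0 0 0'|sed -n '2p;4p'; python3 -m inch '0 0 0 0.0005 0 0 0; 0 0 0 0.0005 0 0 0;0 0 0 0.0005 0 0 0'|sed -n '2p;4p'; python3 -m inch '0 0 0 0.0005 0 0 0; 0 0 0 0.0005 0 0 0;0 0 0 0.0005 0 0 0'|sed -n '2p;4p'; python3 -m inch '0 0 0 0.0005 0 0 0; 0 0 0 0.0005 0 0 0;0 0 0 0.0005 0 0 0'|sed -n '2p;4p'
```

```text
eef_pos: [0.5647, 0.0525, 0.0819]
wrist_force: [0.2, -1.2, 0.2]
eef_pos: [0.5646, 0.0524, 0.0805]
wrist_force: [-0.5, 0.6, 1.6]
eef_pos: [0.5647, 0.0523, 0.0801]
wrist_force: [-2.6, 0.3, 7.2]
eef_pos: [0.5647, 0.0523, 0.08]
wrist_force: [-3.3, 0.7, 10.4]
eef_pos: [0.5647, 0.0523, 0.0799]
wrist_force: [-4.1, 0.1, 12.4]
eef_pos: [0.5647, 0.0523, 0.0796]
wrist_force: [-4.3, -0.2, 14.6]
```

The re-press felt stiff, but contact came at about 80.5 mm, which would put the lid near 0.09 rad. I can't rule out the bolt just sticking. I'll press on down and watch for another snap or the sill.

```bash
python3 -m inch '0 0 0 0.0005 0 0 0; 0 0 0 0.0005 0 0 0'|sed -n '2p;4p'; python3 -m inch '0 0 0 0.0005 0 0 0; 0 0 0 0.0005 0 0 0'|sed -n '2p;4p'; python3 -m inch '0 0 0 0.0005 0 0 0; 0 0 0 0.0005 0 0 0'|sed -n '2p;4p'; python3 -c "
from h import *
print(arm.get_obs()['qpos'])"
```

```text
eef_pos: [0.5647, 0.0523, 0.0793]
wrist_force: [-5.5, -0.2, 16.2]
eef_pos: [0.5647, 0.0522, 0.0788]
wrist_force: [-5.1, 0.0, 16.0]
eef_pos: [0.5647, 0.0522, 0.0784]
wrist_force: [-5.9, -0.3, 17.5]
[-0.54519255  0.49914358  0.50147405  1.95295942 -0.3405376   0.76881174
  0.15269413]
```

This retraces the first curve, so the catch wasn't fully engaged. Continuing in 0.5 mm steps.

```bash
for i in 1; do python3 -m inch '0 0 0 0.0005 0 0 0; 0 0 0 0.0005 0 0 0'|sed -n '2p;4p'; python3 -m inch '0 0 0 0.0005 0 0 0; 0 0 0 0.0005 0 0 0'|sed -n '2p;4p'; python3 -m inch '0 0 0 0.0005 0 0 0; 0 0 0 0.0005 0 0 0'|sed -n '2p;4p'; done
```

```text
eef_pos: [0.5647, 0.0522, 0.078]
wrist_force: [-5.3, 0.3, 17.8]
eef_pos: [0.5647, 0.0521, 0.0776]
wrist_force: [-6.7, -0.8, 18.5]
eef_pos: [0.5647, 0.052, 0.0767]
wrist_force: [-4.6, -1.0, 16.0]
```

```bash
python3 -m inch '0 0 0 0.0005 0 0 0; 0 0 0 0.0005 0 0 0'|sed -n '2p;4p'
```

```text
eef_pos: [0.5647, 0.052, 0.0758]
wrist_force: [-4.3, -0.8, 11.6]
```

```bash
python3 -m inch '0 0 0 0.0005 0 0 0; 0 0 0 0.0005 0 0 0'|sed -n '2p;4p'
```

```text
eef_pos: [0.5647, 0.0519, 0.0752]
wrist_force: [-3.5, -0.5, 11.1]
```

```bash
python3 -m inch '0 0 0 0.0005 0 0 0; 0 0 0 0.0005 0 0 0'|sed -n '2p;4p'
```

```text
eef_pos: [0.5646, 0.0519, 0.0747]
wrist_force: [-4.4, -0.6, 12.6]
```

```bash
python3 -m inch '0 0 0 0.0005 0 0 0; 0 0 0 0.0005 0 0 0'|sed -n '2p;4p'
```

```text
eef_pos: [0.5647, 0.0518, 0.0742]
wrist_force: [-3.1, -1.5, 10.9]
```

```bash
python3 -m inch '0 0 0 0.0005 0 0 0; 0 0 0 0.0005 0 0 0'|sed -n '2p;4p'; for i in 1; do python3 -m inch '0 0 0 -0.001 0 0 0; 0 0 0 -0.001 0 0 0'|sed -n '2p;4p'; python3 -m inch '0 0 0 -0.001 0 0 0; 0 0 0 -0.001 0 0 0'|sed -n '2p;4p'; python3 -m inch '0 0 0 -0.001 0 0 0; 0 0 0 -0.001 0 0 0'|sed -n '2p;4p'; python3 -m inch '0 0 0 -0.001 0 0 0; 0 0 0 -0.001 0 0 0'|sed -n '2p;4p';python3 -m inch '0 0 0 -0.001 0 0 0; 0 0 0 -0.001 0 0 0'|sed -n '2p;4p'; done
```

```text
eef_pos: [0.5646, 0.0518, 0.0735]
wrist_force: [-2.9, -1.5, 10.4]
eef_pos: [0.5646, 0.0518, 0.0737]
wrist_force: [-1.9, -0.8, 5.9]
eef_pos: [0.5644, 0.0525, 0.074]
wrist_force: [-1.1, -0.9, 0.2]
eef_pos: [0.5644, 0.0525, 0.0751]
wrist_force: [0.3, -0.2, 0.5]
eef_pos: [0.5645, 0.0524, 0.0763]
wrist_force: [-0.3, 0.4, -0.6]
eef_pos: [0.5646, 0.0523, 0.0774]
wrist_force: [0.5, 0.4, -0.0]
```

The lid now stays at about 74 mm tip height (about 0.04 rad) with no force, where before it was still pushing back 8 N at 77 mm. It is latched. Retreating to verify.

```bash
python3 -m inch '0 0 0 -0.01 0 0 0; 0 0 0 -0.05 0 0 0; 0 0 0 -0.1 0 0 0; 0 0 0 -0.15 0 0 0; 0 0 0 -0.18 0 0 0'; python3 -m inch '0 0 0 0 0.05 0 0; 0 0 0 0 0.1 0 0; 0 0 0 0 0.15 0 0; 0 0 0 0 0.2 0 0; 0 0 0 0 0.2 0 0'; python3 -c "
from h import *
im=snap('scene','scene9.png'); cv2.imwrite('pics/scene9c.png',cv2.resize(im[160:270,210:330,::-1],None,fx=6,fy=5.4,interpolation=2))
snap('top','top9.png')
a=cv2.imread('pics/scene8.png')[160:270,210:330];b=cv2.imread('pics/scene9.png')[160:270,210:330]
cv2.imwrite('pics/cmp.png',cv2.resize(np.hstack([a,b]),None,fx=3.3,fy=3.3,interpolation=2))
"
```

```text
t: 26.35
eef_pos: [0.5653, 0.0516, 0.2621]
eef_rot: [0.71, 0.001, 0.704, 0.001]
wrist_force: [0.1, 0.0, -0.4]
finger_gap: 0.0004
t: 26.85
eef_pos: [0.5615, 0.2622, 0.2572]
eef_rot: [0.708, -0.003, 0.706, 0.007]
wrist_force: [-0.1, 0.7, -1.1]
finger_gap: 0.0007
```

View pics/cmp.png

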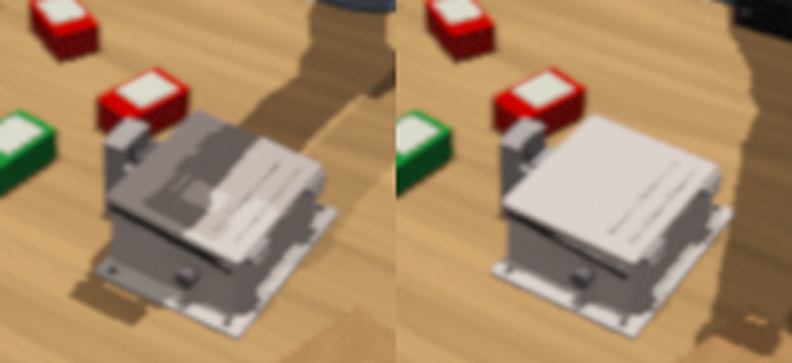

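View pics/top9.png

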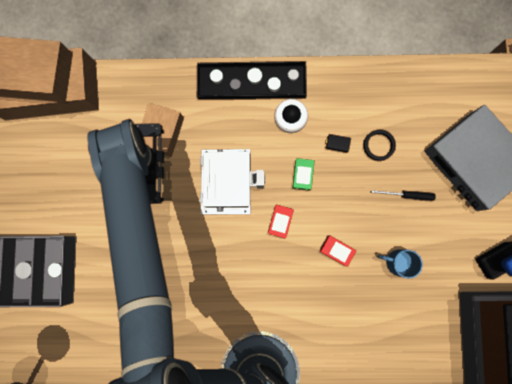

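After the second press (right half of the comparison), the lid's far free corner sits at row 118, against 112 after the first press. The black seal gap has also narrowed. In the top view every bystander is where it started.

```bash
python3 -m inch '0 0 0 0 0 0 0; 0 0 0 0 0 0 0; 0 0 0 0 0 0 0'; python3 -c "
from rig import arm
print(arm.hand_in())"
```

```text
t: 27.25
eef_pos: [0.5641, 0.2505, 0.2579]
eef_rot: [0.708, 0.001, 0.706, -0.0]
wrist_force: [-0.3, -0.8, 0.7]
finger_gap: 0.0002
the job is handed in; nothing more can be done
None
```

The grey pack is seated flat in its bay and the lid is shut and held by the catch. I handed the job in at about 27 s; it reports no verdict, so the checks below are my own.

- **Pack:** It touched the bay floor at the expected height. The last top view before closing put it within about 3 mm of the bay centre and about 0.01 rad off the box's axis. The lid hides it now, so I could not check it again after closing.
- **First press:** I took a force drop from 18.7 to 14.7 N as the snap and backed off too early. A touch test then met the lid at about 80.5 mm tip height, and pressing on retraced the same force curve, so it had not latched.
- **Second press:** It peaked at about 20 N (limit 30 N), then fell to about 11 N past the catch. When I backed off, the force went to zero at about 74 mm, which puts the lid at roughly 0.04 rad. The final picture shows the lid visibly lower than after the first press.
- **Lid angle:** The cameras resolve only about 0.03 rad per pixel, so the angle rests mainly on the touch measurement.
- **Bystanders:** They look unmoved in the last top view, except that the arm was partly covering the carton and hiding the bracket. The arm was clear of everything at the end.

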